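Test the bench stop button: press it in, twist it out

ROBOT

A 6-joint arm with a two-finger parallel gripper is mounted at the origin on a cart in front of the work surface, level with it; the furniture and walls round the work are solid. World frame = base frame: x ahead of the robot, y to its left, z up, the work surface at z = 0. Lengths are in m, angles in rad, forces in N, time in s.
With the tool pointing down it reaches from about 0.375 to 0.975 m from the base axis. Payload 3.8 kg.
Tool frame: the origin (TCP) lies at the very end of the fingers, on their centre line; the grasp point (between the pads) lies 19 mm behind it (tcp_to_grasp is the distance from the TCP to the grasp point, in m); z points along the fingers, y is the line along which they close (so a half turn about z gives the same grasp; the last joint's range is limited). The gripper opens to 85 mm and grips with 20 to 120 N. Pads are 22 mm wide; open, the fingers measure 114 mm over their backs; the gripper's body (76 mm by 85 mm) begins 54 mm behind the grasp point. The pads swing forward as they close: fully open they stand 13 mm farther back than shut.
Start: joints at [-1.265, 0.264, 1.604, -0, 1.274, -0.037], TCP at [0.227, -0.636, 0.231] pointing down, gripper open.
Joint ranges: [-2.63, 2.63], [-0.94, 2.18], [0.31, 2.57], [-1.31, 4.45], [0, 2.66], [-2.55, 2.55]. Speed limits (rad/s): [2.57, 2.57, 3.14, 3.14, 3.14, 3.14].

INTERFACE

Orientations are given as a unit quaternion [w, x, y, z].
In Python, from plant import read_state, camera, finish_job, search_frame, trace, tcp_to_grasp gives the robot as it stands.
- The arm moves only by the tool step_arm, never from a script. Its argument "targets" is a list of rows, each a list of 7 numbers: the opening, from 0 (shut) to 1 (fully open), then the shift along the tool's x, y, z in cm, then the turn, a rotation vector about the tool's x, y, z in degrees. A call has 1 to 20 rows; each row is the pose to reach, as a shift and turn from the pose commanded when the call began, along the tool's axes at that moment; what a row does not reach only later rows make up. A row lasts 1/12 s, in which the tool goes at most 41.7 mm and 7.16 degrees, less where a joint would pass 70% of its speed; a pose out of reach is approached as far as the arm can. A call with a gripper value outside its range is refused whole. The fingers move at their own pace and stop on an object; "force" is the grip in N (left out, the last holds). Time passes only in rows, so rows that repeat a pose let the fingers close. It gives the time, the measured TCP pose, the force, the opening and the grip force at its end, in the units of the state.
- read_state(): the state, without advancing time (a new reading comes with each control period).
- camera(name): name is "side" or "top"; returns a dict with "image" (400x640x3 uint8, red, green, blue), "z_map" (400x640 float32, m along the optical axis (not along the pixel's ray), 0 where there is no reading), "vfov" (degrees; the focal length in pixels is half the picture's height over the tangent of half this angle, whatever the lens; pixels are square), "cx", "cy" (the principal point, pixels), "R" (3x3) and "t" (3): a world point X has camera coordinates R X + t. Camera axes: x right, y down, z forward; pixel columns grow to the right and rows downward; lengths in m; the calibration is good to about 2 mm. A picture is of the moment at which its call begins.
- finish_job(): hands the job in; it is judged then, once.
Trained networks look in the newest picture that a camera, given by its name, has taken for a name from the list of things; names that differ only in an ending like _2 or _b are one class to them, and where a whole thing is asked for, a point or a joint stands for the part that bears it (a point fixed in the world has none). Each returns a list of dicts, best first, with "confidence" (0 to 1); they miss things now and then, are a little off and sometimes report something else, mostly with a low value. They report only what shows in the picture. A call takes as long as a camera call.
- search_frame(camera, thing): "centre" ([x, y, z] in m, in world coordinates, good to about 4 mm: the middle of the surface that is visible of it).
- trace(camera, thing): "pixels" (400x640 bool, what is visible of it).
The state is a dict: "time": time; "joints": joint angles; "qvel": joint speeds; "effort": joint torques, N m; "tcp_pos": TCP position; "eef_rot": TCP orientation; "wrist_force": force on the tool from outside, world axes, zero at the start; "ft_torque": the same for the moment, N m; "grip_width": finger opening in m; "gripper_force": force on a finger pad.
Only numpy, scipy, OpenCV 4.12 (cv2) and the standard library are available. Lean on these libraries where they do the work, as an engineer would, in place of code of your own. Each camera call takes 0.05 s, during which the arm holds its last target. There are 200 camera calls.

TASK

Test the stop station on the bench: with the fingertips press its red mushroom button down until it latches, and take the hand off to see that it stays in. Then push one of its lobes round clockwise (as seen from above, the way the arrows point) with the outside of the fingers until the latch lets go and the button springs back up. Do not grip the button, do not lift, tip or shove the station (a few centimetres' slip is no matter), and leave the jar and the two small bottles beside it where they are.

Things in the scene. Friction and masses are not known exactly. Their poses are not given: they have to be found in the camera images.
- stop_box: Stop station: yellow housing 110 x 110 mm and 55 mm high, 1.4 kg, standing loose on rubber feet. Origin: centre of its underside on the table; z up; the button's axis is its z axis. A black cable gland stands out 12 mm on its +x side.
- stop_top (a point): Centre of the flat top of the red head: 89 mm above the table with the button out, 81 mm with it in. Round hub 56 mm across, 22 mm thick, with three equal lobes 120 degrees apart reaching 55 mm from the axis; each lobe is 14 mm wide, 16 mm thick, and lies 4 to 20 mm below the hub's top. Between lobes and the housing's lid: 14 mm of air with the button out, 6 mm with it in.
- stop_lobe (a point): Tip of one lobe (55 mm from the axis, 12 mm below stop_top); it turns with the head. At the start this lobe points along the station's -x. The other two stand at +120 and -120 degrees from it.
- stop_press (a joint): How far the button is pushed in, m: 0 out, 0.008 full travel down. Pressing takes about 12 N at the most, in the first 3 mm; then it snaps in, meets a hard stop at 0.008 (15 to 25 N on the stop do no harm) and stays at 0.007 to 0.008 when let go. It latches only with the head not twisted (stop_twist near 0).
- stop_twist (a joint): Turn of the head, rad: 0 at rest, positive clockwise from above, stop at 0.9. A light spring (0.02 to 0.07 N m) brings it back to 0. With the button latched, a turn to about 0.4 to 0.55 frees the latch and the button springs up 8 mm by itself; a finger pushing hard on the lobe may hold it part-way by friction until the finger backs off.
- lobe_front: The clockwise-facing sides of the three lobes (part of the head; origin on the axis at the level of the lid). Touching these and lobe_back at once while the head is turned counts as gripping.
- lobe_back: The counter-clockwise-facing sides of the three lobes, which the finger pushes to turn the head clockwise (part of the head; origin as lobe_front).
- specimen_jar: Bystander: clear jar with a black lid, 50 mm across, 65 mm high, origin under its centre; behind the station.
- dropper_bottle: Bystander: small bottle with a cream cap, 26 mm across, 47 mm high, origin under its centre; to the left of the station.
- vial: Bystander: small vial with a cream cap, 22 mm across, 35 mm high, origin under its centre; to the left of the station.

How it is judged:
On the way, in this order (a step that is already met when the one before it is completed fails the run):
1. the button is latched in and stays in with the hand off it (value of joint stop_press above 0.0055 m and value of joint stop_twist below 0.15 rad and contact force between each of the arm, the fingers and stop_box below 0.1 N), for 0.3 s.
2. the head is pushed round clockwise by the fingers (value of joint stop_twist above 0.3 rad and contact force between the fingers and stop_box above 0.1 N).
At the end, for the whole second after the job is handed in: The button is out again (within 1.5 mm), its head turned back (within 0.1 rad), the station upright, at rest and within 50 mm of where it stood, and the jar, bottle and vial upright within 30 mm of where they stood (value of joint stop_press below 0.0015 m and value of joint stop_twist below 0.1 rad and linear speed of stop_box below 0.02 m/s and angle between stop_box's own z axis and vertical below 0.05 rad and distance of each of specimen_jar, dropper_bottle, vial from where it was at the start of the episode below 0.03 m and distance of stop_box from where it was at the start of the episode below 0.05 m and angle between each of specimen_jar, dropper_bottle, vial's own z axis and vertical below 0.2 rad); the robot touches nothing.
It fails at once if the head is gripped: fingers on both sides of a lobe, or of two lobes, while it is turned (value of joint stop_twist above 0.15 rad and contact force between the fingers and lobe_front above 0.5 N and contact force between the fingers and lobe_back above 0.5 N).
It fails at once if the station is lifted, tipped or shoved more than 50 mm (height (world z) of stop_box above 0.012 m or angle between stop_box's own z axis and vertical above 0.2 rad or distance of stop_box from where it was at the start of the episode above 0.05 m).
It fails at once if a bystander is lifted, knocked over or moved more than 30 mm (distance of any of specimen_jar, dropper_bottle, vial from where it was at the start of the episode above 0.03 m or angle between any of specimen_jar, dropper_bottle, vial's own z axis and vertical above 0.5 rad).
It also fails if it takes over 45 s, if anything falls off the work surface, if the arm or the gripper's body presses on something with over 40 N, if the wrist force passes 120 N, or if a joint passes its speed limit or range.

## Working session

There is one attempt and no reset: what is moved stays moved. The work goes in short steps, Python scripts to look and compute and a tool call to move; the robot and the scene stay as the last step left them, time stands still between calls to the robot, and variables do not carry over. Pictures are saved under pics/ and viewed, at most 10 in all, crops included, and the job is handed in when it is done.

Besides the shell and the picture viewer there is one more tool, called after "Request:" as name(argument=value, ...) on one line, values as JSON. step_arm: Moves the arm, as the interface text tells. Its arguments: {"type":"object","properties":{"targets":{"type":"array"},"force":{"type":"number"}},"required":["targets"]}

```bash
mkdir -p pics
cat > h.py <<'E'
import numpy as np, cv2
from plant import *
def pts(c):
    h,w=c["z_map"].shape; f=h/2/np.tan(np.radians(c["vfov"])/2)
    u,v=np.meshgrid(np.arange(w),np.arange(h)); z=c["z_map"]
    P=np.stack([(u-c["cx"])/f*z,(v-c["cy"])/f*z,z],-1)
    return (P-c["t"])@c["R"]
E
python3 - <<'E'
from h import *
s=read_state(); print({k:np.round(v,3) for k,v in s.items()})
for n in ["top","side"]:
    c=camera(n); cv2.imwrite(f"pics/{n}0.png",c["image"][...,::-1]); P=pts(c); np.save(n+"_P.npy",P)
    print(n,c["vfov"],np.round(c["R"],3).tolist(),np.round(c["t"],3))
    for t in ["stop_box","stop_top","stop_lobe","specimen_jar","dropper_bottle","vial"]:
        print(t,[(np.round(d["centre"],3).tolist(),round(d["confidence"],2)) for d in search_frame(n,t)[:4]])
E
```

```text
{'time': np.float64(0.0), 'joints': array([-1.265,  0.265,  1.605,  0.   ,  1.274, -0.037]), 'qvel': array([-0.001, -0.   ,  0.001,  0.   , -0.002,  0.001]), 'effort': array([ 1.0000e-03, -5.1511e+01, -3.6732e+01, -0.0000e+00,  1.3000e-02,
        0.0000e+00]), 'tcp_pos': array([ 0.227, -0.635,  0.23 ]), 'eef_rot': array([-0.001,  0.985,  0.171, -0.   ]), 'wrist_force': array([-1.469,  0.107,  0.767]), 'ft_torque': array([0.025, 0.012, 0.041]), 'gripper_force': np.float64(0.0), 'grip_width': np.float64(0.086)}
top 42.20363557114907 [[0.008, -1.0, -0.021], [-0.997, -0.007, -0.075], [0.075, 0.021, -0.997]] [-0.195  0.579  0.901]
stop_box [([0.488, -0.246, 0.057], 0.81)]
stop_top [([0.492, -0.247, 0.09], 0.61)]
stop_lobe [([0.493, -0.246, 0.09], 0.6)]
specimen_jar [([0.609, -0.295, 0.066], 0.65)]
dropper_bottle [([0.557, -0.135, 0.036], 0.69)]
vial [([0.461, -0.151, 0.035], 0.65)]
side 51.896992090226306 [[-0.99, -0.14, 0.0], [-0.095, 0.675, -0.732], [0.102, -0.724, -0.682]] [0.55  0.253 0.705]
stop_box [([0.492, -0.218, 0.055], 0.93)]
stop_top [([0.493, -0.24, 0.085], 0.98)]
stop_lobe [([0.492, -0.239, 0.083], 0.94)]
specimen_jar [([0.609, -0.279, 0.051], 0.7)]
dropper_bottle [([0.564, -0.121, 0.03], 0.69)]
vial [([0.462, -0.141, 0.023], 0.5)]
```

View pics/top0.png

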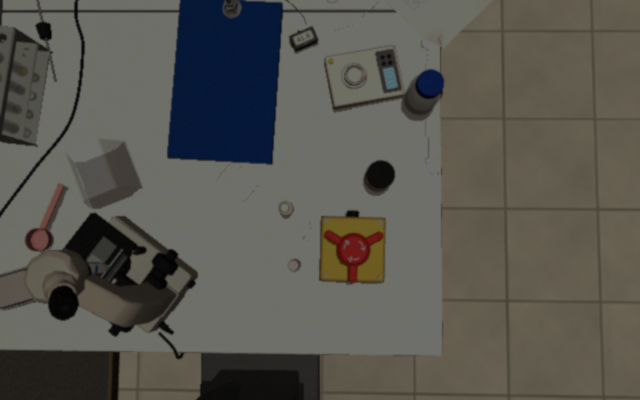

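View pics/side0.png

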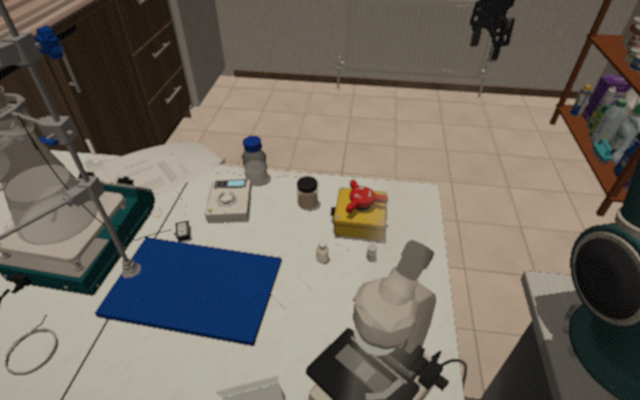

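Run:
```python
from h import *
im=cv2.imread("pics/top0.png").astype(int); P=np.load("top_P.npy")
b,g,r=im[...,0],im[...,1],im[...,2]
red=(r>100)&(g<0.45*r)&(b<0.45*r)&(P[...,2]>.06)&(P[...,2]<.1)
p=P[red]; print(len(p), np.percentile(p[:,2],[5,50,95]))
top=p[p[:,2]>.083]; print("hub", top[:,:2].min(0),top[:,:2].max(0))
c,rad=cv2.minEnclosingCircle(np.float32(top[:,:2]));print(c,rad)
for it in range(3):
    d=p[:,:2]-c; rr=np.hypot(*d.T); m=(rr>.036)&(rr<.06)
    a=np.degrees(np.arctan2(d[m,1],d[m,0]))
    ph=np.angle(np.exp(3j*np.radians(a)).mean())/3*180/np.pi; print("lobe phase mod120",ph,m.sum())
    for k in range(3):
        s=abs((a-ph-120*k+180)%360-180)<60; print(np.median(a[s]),s.sum(),rr[m][s].max(), np.median(p[m][s][:,2]))
    break
y=(r>120)&(g>90)&(b<0.5*r)&(P[...,2]>.045)&(P[...,2]<.062)
q=P[y];print(len(q),np.median(q[:,2]),cv2.minAreaRect(np.float32(q[:,:2])))
```

```text
535 [0.08321331 0.08777145 0.09067802]
hub [ 0.43929617 -0.29353665] [ 0.51709951 -0.20657713]
(0.48954588174819946, -0.24967338144779205) 0.05038149282336235
lobe phase mod120 58.769070403347555 104
58.59494329755786 35 0.05028140440796503 0.08424020559059149
177.19857589538995 34 0.05028150151774479 0.08493539959981025
-60.841969250280464 35 0.0502814800940563 0.08499616880382467
0 nan ((0.0, 0.0), (0.0, 0.0), 0.0)
  return _methods._mean(a, axis=axis, dtype=dtype,
  ret = ret.dtype.type(ret / rcount)
```

The top view shows the station at about pixel (352,249), with its gland at (352,213) towards world +x. Lobes sit at about 178°, 59° and -61° world, so stop_lobe points at the robot. The jar is at (380,176) and the bottles are at (287,208) and (294,265). The side view agrees: the button is out at (362,198). The axis is at about (0.491, -0.248).

Plan: with the fingers shut, press the hub, then lift. Next, lower beside the -x lobe on its -y side and push towards +y.

```bash
cat >> h.py <<'E'
from scipy.spatial.transform import Rotation as Ro
def go(p):
    s=read_state(); q=s["eef_rot"]; R=Ro.from_quat(np.r_[q[1:],q[0]])
    yaw=np.degrees(np.arctan2(R.as_matrix()[1,0],R.as_matrix()[0,0]))
    print("shift cm",np.round(R.inv().apply(np.array(p)-s["tcp_pos"])*100,2),"yaw",round(yaw,2), "tilt",np.round(R.as_matrix()[:,2],4), "F",np.round(s["wrist_force"],2), "tcp",np.round(s["tcp_pos"],4),s["time"])
E
python3 -c "
from h import *
go([.491,-.248,.12])"
```

```text
shift cm [ 37.91 -27.64  11.13] yaw 19.64 tilt [ 0.e+00 -1.e-04 -1.e+00] F [ 0.33  0.01 -0.34] tcp [ 0.2269 -0.6358  0.2313] 0.7
```

Request:
step_arm(targets=[[0, 8, -6, 0, 0, 0, 5], [0, 16, -12, 2, 0, 0, 10], [0, 24, -18, 6, 0, 0, 15], [0, 32, -24, 9, 0, 0, 20], [0, 37.9, -27.6, 11.1, 0, 0, 20], [0, 37.9, -27.6, 11.1, 0, 0, 20], [0, 37.9, -27.6, 11.1, 0, 0, 20], [0, 37.9, -27.6, 11.1, 0, 0, 20], [0, 37.9, -27.6, 11.1, 0, 0, 20], [0, 37.9, -27.6, 11.1, 0, 0, 20], [0, 37.9, -27.6, 11.1, 0, 0, 20], [0, 37.9, -27.6, 11.1, 0, 0, 20], [0, 37.9, -27.6, 11.1, 0, 0, 20], [0, 37.9, -27.6, 11.1, 0, 0, 20], [0, 37.9, -27.6, 11.1, 0, 0, 20], [0, 37.9, -27.6, 11.1, 0, 0, 20], [0, 37.9, -27.6, 11.1, 0, 0, 20]], force=20)

```text
time: 2.12
tcp_pos: [0.4908, -0.2498, 0.1209]
eef_rot: [0.0, 1.0, -0.004, 0.0]
wrist_force: [0.3, -1.0, -0.3]
grip_width: 0.0003
gripper_force: 0.0
```

Run:
```python
from h import *
go([.491,-.248,.081]); print(read_state()["grip_width"])
c=camera("side"); im=c["image"][150:270,300:440,::-1]
cv2.imwrite("pics/s1.png",cv2.resize(im,None,fx=5,fy=5)); 
t=camera("top"); cv2.imwrite("pics/t1.png",cv2.resize(np.clip(t["image"][190:300,290:420,::-1]*1.8,0,255),None,fx=5,fy=5))
```

```text
shift cm [ 0.01 -0.18  3.99] yaw -0.46 tilt [ 9.e-04 -8.e-04 -1.e+00] F [ 0.32 -0.96 -0.29] tcp [ 0.4908 -0.2498  0.1209] 2.1167
0.0003296305019398144[ WARN:0@1.001] global loadsave.cpp:1063 imwrite_ Unsupported depth image for selected encoder is fallbacked to CV_8U.
```

View pics/s1.png

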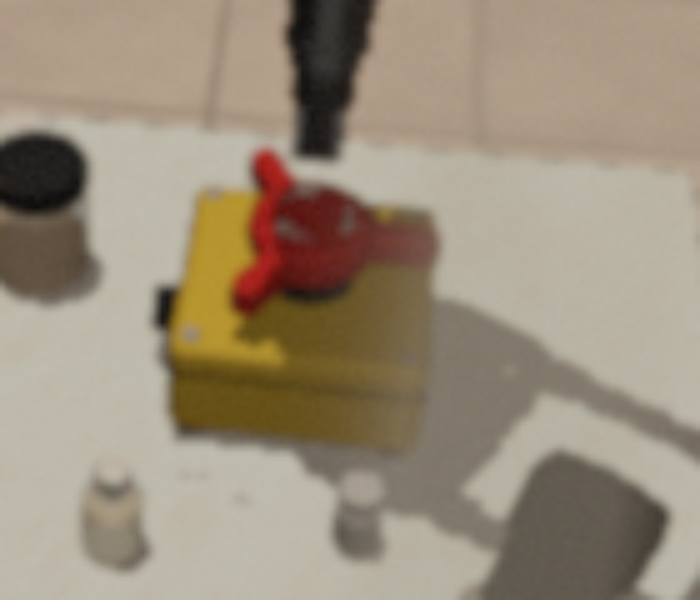

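The shut fingertips (317,155) hang right over the hub centre (318,220), and the lobes are as expected. Pressing now in small steps.

Request:
step_arm(targets=[[0, 0, -0.2, 2, 0, 0, 0], [0, 0, -0.2, 2.9, 0, 0, 0], [0, 0, -0.2, 3.2, 0, 0, 0], [0, 0, -0.2, 3.4, 0, 0, 0], [0, 0, -0.2, 3.6, 0, 0, 0], [0, 0, -0.2, 3.7, 0, 0, 0], [0, 0, -0.2, 3.8, 0, 0, 0], [0, 0, -0.2, 3.9, 0, 0, 0], [0, 0, -0.2, 3.9, 0, 0, 0]])

```text
time: 2.97
tcp_pos: [0.4906, -0.2467, 0.0813]
eef_rot: [0.0, 1.0, -0.003, -0.0]
wrist_force: [-2.2, -0.8, 2.9]
grip_width: -0.0003
gripper_force: 1.8
```

Request:
step_arm(targets=[[0, 0, 0, 0.05, 0, 0, 0], [0, 0, 0, 0.1, 0, 0, 0], [0, 0, 0, 0.15, 0, 0, 0], [0, 0, 0, 0.15, 0, 0, 0]])

```text
time: 3.3
tcp_pos: [0.4908, -0.2467, 0.0809]
eef_rot: [0.0, 1.0, -0.003, -0.0]
wrist_force: [-5.8, 1.6, 11.5]
grip_width: 0.0004
gripper_force: 5.2
```

Request:
step_arm(targets=[[0, 0, 0, 0.08, 0, 0, 0], [0, 0, 0, 0.08, 0, 0, 0], [0, 0, 0, 0.08, 0, 0, 0]])

```text
time: 3.55
tcp_pos: [0.4909, -0.2468, 0.0808]
eef_rot: [0.0, 1.0, -0.003, -0.0]
wrist_force: [-7.7, 0.6, 15.5]
grip_width: 0.0001
gripper_force: 7.3
```

Request:
step_arm(targets=[[0, 0, 0, -0.5, 0, 0, 0], [0, 0, 0, -2, 0, 0, 0], [0, 0, 0, -4, 0, 0, 0], [0, 0, 0, -4, 0, 0, 0], [0, 0, 0, -4, 0, 0, 0], [0, 0, 0, -4, 0, 0, 0], [0, 0, 0, -4, 0, 0, 0], [0, 0, 0, -4, 0, 0, 0]])

```text
time: 4.22
tcp_pos: [0.4903, -0.2459, 0.1176]
eef_rot: [-0.001, 1.0, -0.003, -0.001]
wrist_force: [0.1, -0.6, -0.8]
grip_width: 0.0002
gripper_force: 0.0
```

Run:
```python
from h import *
for n in ["side","top"]:
    c=camera(n); P=pts(c); im=c["image"]
    for t in ["stop_top","stop_box"]:
        print(n,t,[(np.round(d["centre"],4).tolist(),round(d["confidence"],2)) for d in search_frame(n,t)[:2]])
    P0=np.load(n+"_P.npy"); im=im.astype(int); r,g,b=im[...,0],im[...,1],im[...,2]
    m=(r>60)&(g<.45*r)&(b<.45*r)&(P[...,2]>.06)&(P[...,2]<.1)&(abs(P[...,0]-.49)<.07)&(abs(P[...,1]+.248)<.07)
    cand=P[m]; d=np.hypot(cand[:,0]-.491,cand[:,1]+.248)
    print(m.sum(),"hub z",np.median(cand[(d<.025)][:,2]) , "before",np.median(P0[m][(d<.025)][:,2]))
    if n=="side": cv2.imwrite("pics/s2.png",cv2.resize(c["image"][150:270,300:440,::-1],None,fx=5,fy=5))
go([.491-.047,-.248-.007-.0145-.012,.1])
```

```text
side stop_top [([0.4906, -0.2382, 0.08], 0.94)]
side stop_box [([0.4903, -0.2169, 0.0543], 0.74)]
382 hub z 0.0804772965665704 before 0.08729701395900968
top stop_top []
top stop_box []
13 hub z nan before nan
shift cm [-4.67  3.55  1.87] yaw -0.36 tilt [-4.e-04  3.e-04 -1.e+00] F [ 0.03 -0.15 -1.02] tcp [ 0.4909 -0.2463  0.1187] 4.5167
  return _methods._mean(a, axis=axis, dtype=dtype,
  ret = ret.dtype.type(ret / rcount)
```

View pics/s2.png

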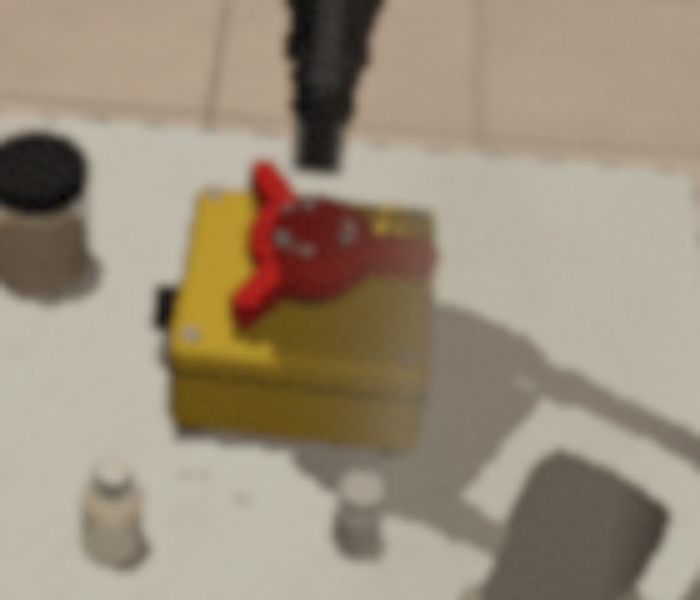

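The button is latched: hub top at 0.080 m, 7 mm lower than before, head not twisted and hand off. Now down beside the -x lobe on its -y side.

Request:
step_arm(targets=[[0, -2.4, 1.9, 0, 0, 0, 0], [0, -4.7, 3.7, 0, 0, 0, 0], [0, -4.7, 3.7, 0, 0, 0, 0], [0, -4.7, 3.7, 2, 0, 0, 0], [0, -4.7, 3.7, 4, 0, 0, 0], [0, -4.7, 3.7, 5, 0, 0, 0], [0, -4.7, 3.7, 5.4, 0, 0, 0], [0, -4.7, 3.7, 5.4, 0, 0, 0], [0, -4.7, 3.7, 5.4, 0, 0, 0], [0, -4.7, 3.7, 5.4, 0, 0, 0]])

```text
time: 5.35
tcp_pos: [0.4448, -0.2835, 0.066]
eef_rot: [0.001, 1.0, -0.003, 0.001]
wrist_force: [-0.1, 0.4, 0.5]
grip_width: -0.0003
gripper_force: 0.0
```

Run:
```python
from h import *
c=camera("side"); cv2.imwrite("pics/s3.png",cv2.resize(c["image"][150:270,300:440,::-1],None,fx=5,fy=5))
go([.491-.047,-.248+.014-.0145,.064])
```

```text
shift cm [-0.1  -3.51  0.21] yaw -0.34 tilt [ 0.0017 -0.0012 -1.    ] F [ 0.38 -0.18 -0.09] tcp [ 0.4448 -0.2836  0.0661] 5.4
```

View pics/s3.png

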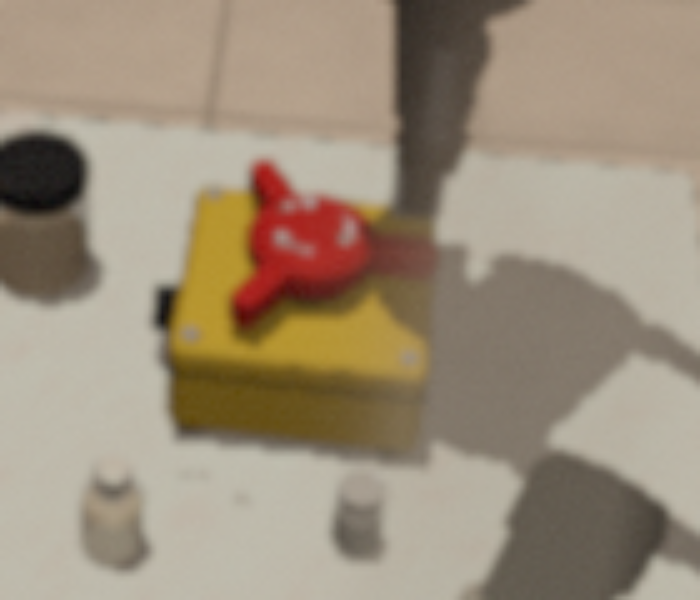

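The finger stands behind the lobe on its -y side, clear of the hub (tip at about (415,215)), with no contact. Pushing towards +y.

Request:
step_arm(targets=[[0, -0.1, -0.4, 0.1, 0, 0, 0], [0, -0.1, -0.8, 0.1, 0, 0, 0], [0, -0.1, -1.2, 0.1, 0, 0, 0], [0, -0.1, -1.6, 0.1, 0, 0, 0], [0, -0.1, -2, 0.1, 0, 0, 0], [0, -0.1, -2.3, 0.1, 0, 0, 0], [0, -0.1, -2.6, 0.1, 0, 0, 0], [0, -0.1, -2.8, 0.1, 0, 0, 0], [0, -0.1, -2.8, 0.1, 0, 0, 0]])

```text
time: 6.15
tcp_pos: [0.4431, -0.2546, 0.064]
eef_rot: [-0.0, 1.0, -0.003, 0.0]
wrist_force: [0.0, -0.6, -0.3]
grip_width: 0.0001
gripper_force: 0.2
```

Run:
```python
from h import *
c=camera("side"); cv2.imwrite("pics/s4.png",cv2.resize(c["image"][150:270,300:440,::-1],None,fx=5,fy=5))
go([.491-.047,-.248+.014-.0145,.064])
for t in ["stop_top","stop_box"]: print([np.round(d["centre"],4).tolist() for d in search_frame("side",t)[:1]])
```

```text
shift cm [ 0.07 -0.63  0.01] yaw -0.35 tilt [ 4.e-04  2.e-04 -1.e+00] F [-0.47 -0.61  1.16] tcp [ 0.4432 -0.2548  0.0641] 6.2
[[0.4927, -0.2319, 0.0782]]
[[0.4922, -0.2164, 0.0571]]
```

View pics/s4.png

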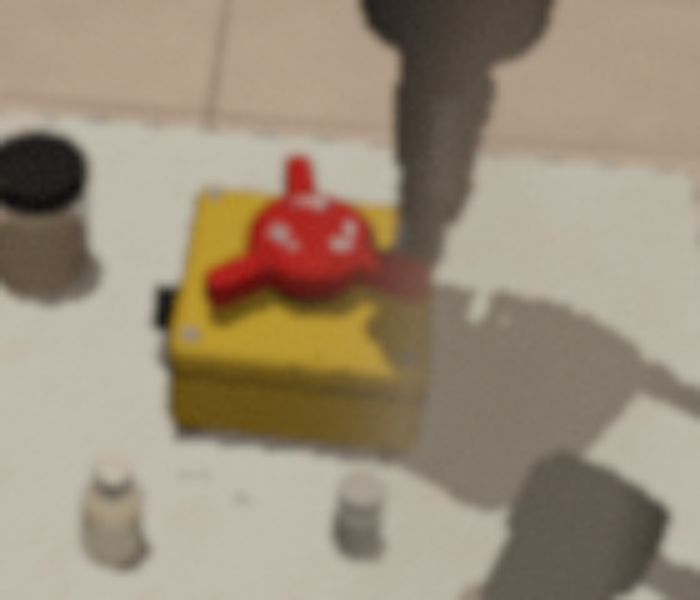

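The head has turned clockwise by roughly 0.4 rad (lobe tips at (300,160), (215,290) and (420,280)), and the button is still in. Pushing a little further.

Request:
step_arm(targets=[[0, 0, -0.3, 0, 0, 0, 0], [0, 0, -0.5, 0, 0, 0, 0], [0, 0, -0.7, 0, 0, 0, 0], [0, 0, -0.8, 0, 0, 0, 0], [0, 0, -0.8, 0, 0, 0, 0], [0, 0, -0.8, 0, 0, 0, 0]])

```text
time: 6.8
tcp_pos: [0.443, -0.247, 0.0639]
eef_rot: [-0.0, 1.0, -0.003, -0.0]
wrist_force: [-0.7, -0.3, 0.1]
grip_width: -0.0002
gripper_force: 0.5
```

Run:
```python
from h import *
c=camera("side"); cv2.imwrite("pics/s5.png",cv2.resize(c["image"][150:270,300:440,::-1],None,fx=5,fy=5))
go([.491-.047,-.2835,.064])
for t in ["stop_top","stop_box"]: print([np.round(d["centre"],4).tolist() for d in search_frame("side",t)[:1]])
```

```text
shift cm [ 0.13  3.65 -0.01] yaw -0.35 tilt [-3.e-04  1.e-04 -1.e+00] F [ 0.93 -1.45 -0.38] tcp [ 0.443  -0.247   0.0639] 6.85
[[0.4928, -0.2264, 0.0848]]
[[0.4894, -0.2171, 0.053]]
```

View pics/s5.png

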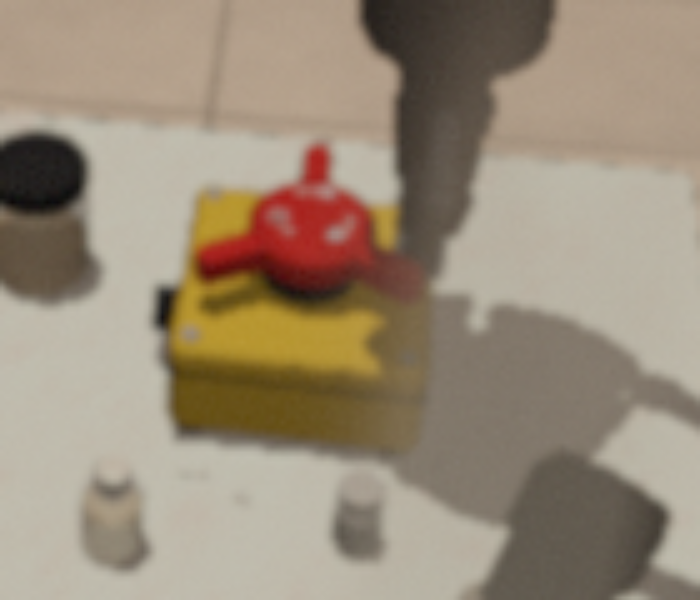

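The button has sprung up: the air gap under the head shows at (320,290). Backing off in -y, then lifting away.

Request:
step_arm(targets=[[0, 0, 1, 0, 0, 0, 0], [0, 0, 2, 0, 0, 0, 0], [0, 0, 3, 0, 0, 0, 0], [0, 0, 4, 0, 0, 0, 0], [0, 0, 4.2, 0, 0, 0, 0], [0, 0, 4.2, 0, 0, 0, 0], [0, 0, 4.2, -2, 0, 0, 0], [0, 0, 4.2, -5, 0, 0, 0], [0, -2, 7, -9, 0, 0, 0], [0, -2, 11, -12, 0, 0, 0], [0, -2, 14, -12, 0, 0, 0], [0, -2, 14, -12, 0, 0, 0], [0, -2, 14, -12, 0, 0, 0], [0, -2, 14, -12, 0, 0, 0], [0, -2, 14, -12, 0, 0, 0]])

```text
time: 8.2
tcp_pos: [0.4214, -0.3851, 0.1823]
eef_rot: [-0.001, 1.0, -0.003, -0.001]
wrist_force: [0.1, -0.2, -0.5]
grip_width: 0.0003
gripper_force: 0.0
```

Run:
```python
from h import *
c=camera("side"); cv2.imwrite("pics/s6.png",cv2.resize(c["image"][150:270,300:440,::-1],None,fx=5,fy=5))
go([.49,-.25,.1])
for t in ["stop_top","stop_box","specimen_jar","dropper_bottle","vial"]: print(t,[np.round(d["centre"],4).tolist() for d in search_frame("side",t)[:1]])
```

```text
shift cm [  6.8  -13.51   8.25] yaw -0.31 tilt [-0.0023  0.0028 -1.    ] F [-0.05  0.13 -0.1 ] tcp [ 0.4215 -0.3849  0.1823] 8.25
stop_top [[0.4919, -0.2369, 0.0824]]
stop_box [[0.494, -0.2198, 0.0546]]
specimen_jar [[0.6103, -0.2781, 0.05]]
dropper_bottle [[0.5617, -0.1225, 0.0301]]
vial [[0.4618, -0.138, 0.0234]]
```

View pics/s6.png

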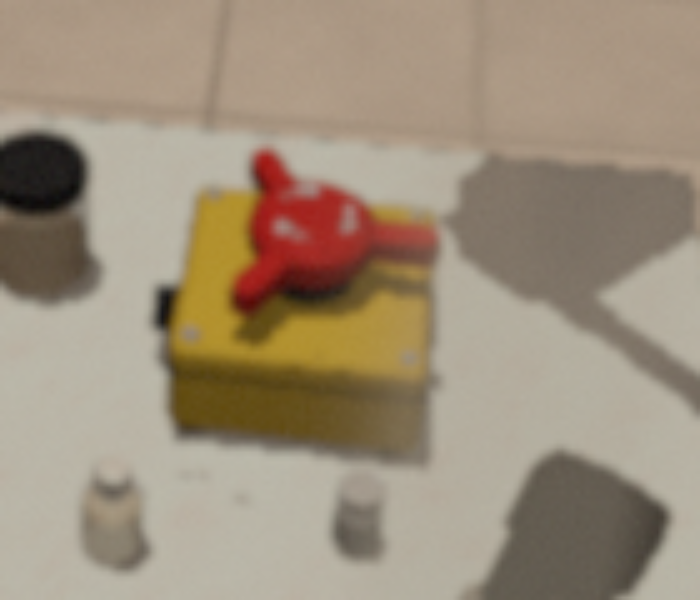

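The button is out and the head is back at its start angle, with lobe tips at (265,160), (245,300) and (430,240) as in the first picture. The station and the bystanders are where they were, and the hand is clear.

```bash
python3 -c "
from plant import *
print(finish_job())"
```

```text
the job is handed in; nothing more can be done
None
```

The button was pressed until it latched and stayed in with the hand off, then one lobe was pushed clockwise until it sprang back out. The last picture showed the station, jar and bottles where they started, and the job is handed in, though no verdict came back.

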